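Kit the copper fittings into the carry tray

TASK

Kit up the carry tray for the copper pipe job: stand the copper coupling (open sleeve) in the red bin, the copper tee in the blue bin, the copper hex union in the yellow bin and the copper end cap in the green bin, in any order. Set each one down upright on the bin's floor without dropping it, let go of it, and leave the grey steel coupling and steel tee standing where they are.

Things in the scene. Friction and masses are not known exactly. Their poses are not given: they have to be found in the camera images.
- copper_coupling_mid (a point): Copper-coloured (orange-brown metal) coupling: an open round pipe sleeve, 44 mm outside diameter, 33 mm bore right through it, 50 mm tall, standing on end. The point is its centre, on its axis and 25 mm above its foot; its z is up. Loose, 0.15 to 0.5 kg.
- copper_tee_mid (a point): Copper-coloured (orange-brown metal) tee: a pipe tee standing upright: round body 44 mm across and 50 mm tall (solid, with a dark disc on top for its bore), and one side branch, 23 mm across, along its own +x, ending 38 mm from the axis, its centre line 33 mm above the foot. Grip the body across its own y. The point is its centre, on its axis and 25 mm above its foot; its z is up. Loose, 0.15 to 0.5 kg.
- copper_hex_mid (a point): Copper-coloured (orange-brown metal) hex union: a hexagonal union, 44 mm across the flats (51 mm across the corners), 50 mm tall, standing on end, solid, with a dark 27 mm disc on top for its bore; flats face its own +x and -x and every 60 degrees from there. The point is its centre, on its axis and 25 mm above its foot; its z is up. Loose, 0.15 to 0.5 kg.
- copper_cap_mid (a point): Copper-coloured (orange-brown metal) cap: a closed, round, dome-topped pipe end cap, 44 mm across, 50 mm tall, straight-sided up to 37 mm above its foot, standing dome up, no hole. The point is its centre, on its axis and 25 mm above its foot; its z is up. Loose, 0.15 to 0.5 kg.
- steel_coupling_mid (a point): Look-alike coupling of grey steel, same shape and size as the copper one: an open round pipe sleeve, 44 mm outside diameter, 33 mm bore right through it, 50 mm tall, standing on end. The point is its centre, on its axis and 25 mm above its foot; its z is up. Loose; it does not belong in the tray.
- steel_tee_mid (a point): Look-alike tee of grey steel, same shape and size as the copper one: a pipe tee standing upright: round body 44 mm across and 50 mm tall (solid, with a dark disc on top for its bore), and one side branch, 23 mm across, along its own +x, ending 38 mm from the axis, its centre line 33 mm above the foot. Grip the body across its own y. The point is its centre, on its axis and 25 mm above its foot; its z is up. Loose; it does not belong in the tray.
- bin_red: Shallow square red bin, one of four side by side (2 by 2, 102 mm between centres) on one fixed grey carry tray: 100 x 100 mm outside, walls 4 mm, 92 x 92 mm inside, rim 20 mm above its underside, inner floor 4 mm above it. Origin: centre of its underside, which is 6 mm above the table; x and y run along its sides, z up. Fixed. Any of the four places in the tray may hold any colour.
- bin_blue: Shallow square blue bin, one of four side by side (2 by 2, 102 mm between centres) on one fixed grey carry tray: 100 x 100 mm outside, walls 4 mm, 92 x 92 mm inside, rim 20 mm above its underside, inner floor 4 mm above it. Origin: centre of its underside, which is 6 mm above the table; x and y run along its sides, z up. Fixed. Any of the four places in the tray may hold any colour.
- bin_yellow: Shallow square yellow bin, one of four side by side (2 by 2, 102 mm between centres) on one fixed grey carry tray: 100 x 100 mm outside, walls 4 mm, 92 x 92 mm inside, rim 20 mm above its underside, inner floor 4 mm above it. Origin: centre of its underside, which is 6 mm above the table; x and y run along its sides, z up. Fixed. Any of the four places in the tray may hold any colour.
- bin_green: Shallow square green bin, one of four side by side (2 by 2, 102 mm between centres) on one fixed grey carry tray: 100 x 100 mm outside, walls 4 mm, 92 x 92 mm inside, rim 20 mm above its underside, inner floor 4 mm above it. Origin: centre of its underside, which is 6 mm above the table; x and y run along its sides, z up. Fixed. Any of the four places in the tray may hold any colour.

How it is judged:
At the end, for the whole second after the job is handed in: Coupling in red, tee in blue, hex union in yellow, cap in green: each within 30 mm of its bin's centre along both sides, foot on the bin floor (within 5 mm), upright within 10 degrees, let go, at rest; both steel look-alikes upright and within 20 mm of their start (x of copper_coupling_mid in the frame of bin_red between -0.03 and 0.03 m and y of copper_coupling_mid in the frame of bin_red between -0.03 and 0.03 m and z of copper_coupling_mid in the frame of bin_red between 0.024 and 0.034 m and angle between each of copper_coupling_mid, copper_tee_mid, copper_hex_mid, copper_cap_mid, steel_coupling_mid, steel_tee_mid's own z axis and vertical below 0.17 rad and linear speed of each of copper_coupling, copper_tee, copper_hex, copper_cap below 0.02 m/s and angular speed of each of copper_coupling, copper_tee, copper_hex, copper_cap below 0.2 rad/s and x of copper_tee_mid in the frame of bin_blue between -0.03 and 0.03 m and y of copper_tee_mid in the frame of bin_blue between -0.03 and 0.03 m and z of copper_tee_mid in the frame of bin_blue between 0.024 and 0.034 m and x of copper_hex_mid in the frame of bin_yellow between -0.03 and 0.03 m and y of copper_hex_mid in the frame of bin_yellow between -0.03 and 0.03 m and z of copper_hex_mid in the frame of bin_yellow between 0.024 and 0.034 m and x of copper_cap_mid in the frame of bin_green between -0.03 and 0.03 m and y of copper_cap_mid in the frame of bin_green between -0.03 and 0.03 m and z of copper_cap_mid in the frame of bin_green between 0.024 and 0.034 m and distance of each of steel_coupling_mid, steel_tee_mid from where it was at the start of the episode below 0.02 m); the robot touches nothing.
It fails at once if a copper fitting is dropped (let fall more than about 3 cm) instead of being set down ((linear speed of copper_coupling above 0.8 m/s and contact force between copper_coupling and the arm below 0.05 N and contact force between copper_coupling and the fingers below 0.05 N) or (linear speed of copper_tee above 0.8 m/s and contact force between copper_tee and the arm below 0.05 N and contact force between copper_tee and the fingers below 0.05 N) or (linear speed of copper_hex above 0.8 m/s and contact force between copper_hex and the arm below 0.05 N and contact force between copper_hex and the fingers below 0.05 N) or (linear speed of copper_cap above 0.8 m/s and contact force between copper_cap and the arm below 0.05 N and contact force between copper_cap and the fingers below 0.05 N)).
It fails at once if the steel coupling or the steel tee is shifted by more than 20 mm (distance of any of steel_coupling_mid, steel_tee_mid from where it was at the start of the episode above 0.02 m).
It also fails if it takes over 102 s, if anything falls off the work surface, if the arm or the gripper's body presses on something with over 40 N, if the wrist force passes 120 N, or if a joint passes its speed limit or range.

ROBOT

A 7-joint arm with a two-finger parallel gripper is mounted at the origin on the work surface. World frame = base frame: x ahead of the robot, y to its left, z up, the work surface at z = 0. Lengths are in m, angles in rad, forces in N, time in s.
With the tool pointing down it reaches from about 0.4 to 0.875 m from the base axis. Payload 19.3 kg.
Tool frame: the origin (TCP) lies at the very end of the fingers, on their centre line; the grasp point (between the pads) lies 19 mm behind it; z points along the fingers, y is the direction in which the jaws open and shut (so a half turn about z gives the same grasp; the last joint's range is limited). The gripper opens to 85 mm and grips with 20 to 120 N. Pads are 22 mm wide; open, the fingers measure 114 mm over their backs; the gripper's body (76 mm by 85 mm) begins 54 mm behind the grasp point. The pads swing forward as they close: fully open they stand 13 mm farther back than shut.
Start: joints at [1.074, 0.521, -0.036, 1.599, 0.021, 1.021, -0.113], TCP at [0.259, -0.569, 0.231] pointing down, gripper open.
Joint ranges: [-2.91, 2.91], [-0.3, 2.13], [-1.5, 1.42], [0.17, 2.43], [-1.26, 4.41], [0.16, 1.93], [-2.52, 2.52]. Speed limits (rad/s): [1.89, 1.89, 2.39, 2.39, 3.01, 3.01, 3.01].

INTERFACE

Orientations are given as [roll, pitch, yaw] about the fixed x, y, z axes, in that order (R = Rz(yaw) Ry(pitch) Rx(roll)).
In Python, from workcell import bot, grab_frame, calibration, workorder gives the robot as it stands.
- The arm moves only by the tool move_arm, never from a script. Its arguments are lists of equal length, an entry for each row: "jaw": the closure in counts, from 0 (fully open) to 255 (shut); "dp": the shift along the tool's x, y, z in units of 800 mm (1.0 is 800 mm), a list of three; "rotation": the turn, a rotation vector about the tool's x, y, z in units of pi rad (1.0 is pi rad), a list of three. In form: {"jaw": [jaw, ...], "dp": [[dx, dy, dz], ...], "rotation": [[rx, ry, rz], ...]}. A call has 1 to 10 rows; each row shifts and turns the commanded pose from where the row before left it, along the tool's axes as they then stand; what a row does not reach is not made up. A row lasts 1/8 s, in which the tool goes at most 62.5 mm and 10.7 degrees, less where a joint would pass 70% of its speed; a pose out of reach is approached as far as the arm can. A call with a number of a shift or a turn outside -1 to 1 is refused whole. A call with a gripper value outside its range is refused whole. The fingers move at their own pace and stop on an object; "squeeze" is the grip in N (left out, the last holds). Time passes only in rows, so rows that do not move let the fingers close. It gives the time, the measured TCP pose, the force and the opening at its end, in the units of the state.
- bot.observe(): the state, without advancing time (a new reading comes with each control period).
- grab_frame(name): name is "scene" or "side" or "wrist"; returns the picture (480x640x3 uint8, blue, green, red); there is no depth.
- calibration(name): a dict with "camera_matrix" (3x3 intrinsics, pixels), "T" (4x4, takes a point from camera to world coordinates). Camera axes: x right, y down, z forward; pixel columns grow to the right and rows downward; lengths in m; the calibration is good to about 2 mm. A picture is of the moment at which its call begins: read the wrist's pose just before it. calibration takes no time and is no camera call; for the wrist camera it gives the pose at the moment of the call.
- workorder.job_done(): hands the job in, once; it reports no verdict.
The state is a dict: "clock": time; "qpos": joint angles; "qd": joint speeds; "joint_efforts": joint torques, N m; "position": TCP position; "tool_rot": TCP orientation; "force": force on the tool from outside, world axes, zero at the start; "moment": the same for the moment, N m; "grip_width": finger opening in m.
Only numpy, scipy, OpenCV 4.12 (cv2) and the standard library are available. Lean on these libraries where they do the work, as an engineer would, in place of code of your own. Each camera call takes 0.05 s, during which the arm holds its last target. There are 200 camera calls.

## Working session

There is one attempt and no reset: what is moved stays moved. The work goes in short steps, Python scripts to look and compute and a tool call to move; the robot and the scene stay as the last step left them, time stands still between calls to the robot, and variables do not carry over. Pictures are saved under pics/ and viewed, about 12 in all and at most 16, crops included, and the job is handed in when it is done.

Besides the shell and the picture viewer there is one more tool, called after "Request:" by a JSON object that holds its "op" and its "data", one argument or row to a line. move_arm: Moves the arm, as the interface text tells. Shifts and turns lie within -1 to 1; 1 stands for 800 mm of shift or pi rad of turn. Its arguments: {"type":"object","properties":{"jaw":{"type":"array","items":{"type":"number"}},"dp":{"type":"array","items":{"type":"array","items":{"type":"number","minimum":-1,"maximum":1}}},"rotation":{"type":"array","items":{"type":"array","items":{"type":"number","minimum":-1,"maximum":1}}},"squeeze":{"type":"number"}},"required":["jaw","dp","rotation"]}

```bash
mkdir -p pics; ls; python3 - <<'E'
from workcell import bot, grab_frame, calibration
import cv2, numpy as np
np.set_printoptions(precision=3,suppress=True)
s=bot.observe(); print(s)
for n in ("scene","side","wrist"):
    im=grab_frame(n); cv2.imwrite(f"pics/{n}0.png",im); c=calibration(n); print(n,np.array(c["camera_matrix"]),np.array(c["T"]))
E
```

```text
pics
{'clock': 0.0, 'qpos': array([ 1.074,  0.522, -0.036,  1.6  ,  0.021,  1.021, -0.113]), 'qd': array([-0.001,  0.001,  0.   , -0.   , -0.002, -0.   ,  0.001]), 'joint_efforts': array([  0.001, -92.71 ,   1.98 , -36.993,   0.018,   0.008,  -0.   ]), 'position': array([ 0.259, -0.569,  0.231]), 'tool_rot': array([-3.141,  0.   ,  0.427]), 'force': array([-0.215, -0.142, -0.301]), 'moment': array([ 0.003, -0.003,  0.019]), 'grip_width': 0.08546958337332683}
scene [[451.018   0.    318.873]
 [  0.    451.018 242.283]
 [  0.      0.      1.   ]] [[-0.048  0.756 -0.653  1.184]
 [ 0.999  0.034 -0.034  0.033]
 [-0.003 -0.654 -0.757  0.792]
 [ 0.     0.     0.     1.   ]]
side [[451.822   0.    323.166]
 [  0.    451.822 236.233]
 [  0.      0.      1.   ]] [[-0.9   -0.306  0.31   0.249]
 [-0.436  0.644 -0.629  0.556]
 [-0.007 -0.701 -0.713  0.701]
 [ 0.     0.     0.     1.   ]]
wrist [[359.154   0.    327.177]
 [  0.    359.154 245.175]
 [  0.      0.      1.   ]] [[ 0.414 -0.87  -0.268  0.328]
 [-0.91  -0.396 -0.121 -0.538]
 [-0.001  0.294 -0.956  0.373]
 [ 0.     0.     0.     1.   ]]
```

View pics/scene0.png

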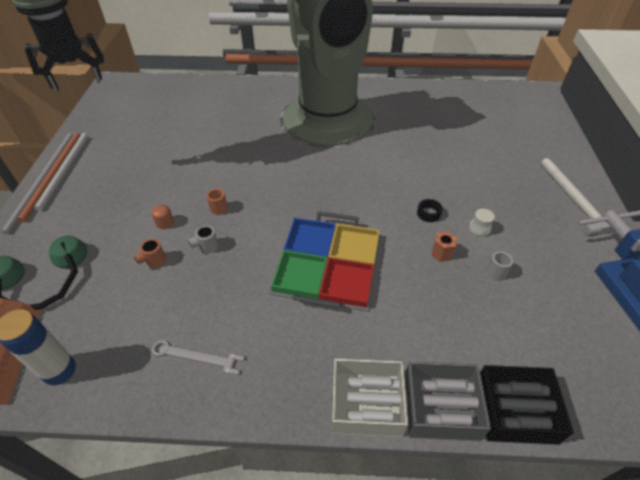

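View pics/side0.png

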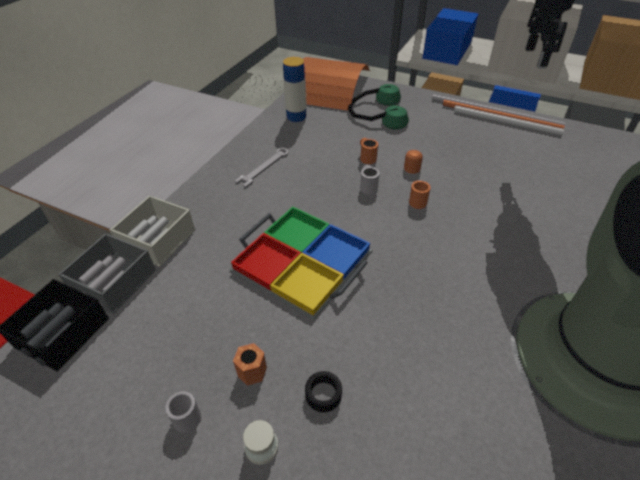

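Scene view: cap at (163,217), copper coupling (217,202), copper tee (152,254, branch to the left), steel tee (206,240), hex (445,247), steel coupling (502,266). Tray is at the centre (blue, yellow, green, red). The side view agrees.

```bash
cat > h.py <<'E'
import cv2, numpy as np
from workcell import bot, grab_frame, calibration
np.set_printoptions(precision=4,suppress=True)
def cal(n):
    c=calibration(n); return np.array(c["camera_matrix"]),np.array(c["T"])
def ray(c,uv):
    K,T=c; d=T[:3,:3]@np.linalg.inv(K)@np.array([uv[0],uv[1],1.]); return T[:3,3],d/np.linalg.norm(d)
def onplane(c,uv,z):
    o,d=ray(c,uv); return o+d*(z-o[2])/d[2]
def tri(rays):
    A=0;b=0
    for o,d in rays:
        P=np.eye(3)-np.outer(d,d); A=A+P; b=b+P@o
    return np.linalg.solve(A,b)
H={'copper':[(4,120,90),(13,230,255)],'red':[(0,200,60),(3,255,255)],'blue':[(105,150,60),(125,255,255)],'yellow':[(18,140,90),(30,255,255)],'green':[(55,120,50),(75,255,255)]}
def comps(im,col,amin=120):
    hsv=cv2.cvtColor(im,cv2.COLOR_BGR2HSV)
    m=cv2.inRange(hsv,*[np.array(x) for x in H[col]])
    m=cv2.morphologyEx(m,cv2.MORPH_CLOSE,np.ones((3,3)))
    cs,_=cv2.findContours(m,cv2.RETR_EXTERNAL,cv2.CHAIN_APPROX_NONE)
    return [c for c in cs if cv2.contourArea(c)>amin]
E
python3 - <<'E'
from h import *
for n,pts in (("scene",[(163,217),(217,202),(152,258),(445,247),(350,285),(311,238),(355,245),(300,275)]),("side",[(413,162),(420,200),(369,158),(250,372),(265,260),(337,250),(306,282),(297,230)])):
    im=cv2.imread(f"pics/{n}0.png"); hsv=cv2.cvtColor(im,cv2.COLOR_BGR2HSV)
    print(n,[hsv[p[1],p[0]].tolist() for p in pts])
    for k in H:
        for c in comps(im,k):
            x,y,w,h=cv2.boundingRect(c); M=cv2.moments(c)
            if 130<y+h<420: print(k,(x,y,w,h),cv2.contourArea(c), round(M['m10']/M['m00'],1),round(M['m01']/M['m00'],1), cv2.approxPolyDP(cv2.convexHull(c),5,True)[:,0].tolist() if k!='copper' else '')
E
```

```text
scene [[10, 133, 98], [9, 135, 91], [9, 132, 91], [9, 135, 140], [1, 182, 151], [111, 180, 139], [22, 154, 174], [67, 134, 126]]
copper (0, 345, 21, 59) 683.5 7.1 373.9 
copper (0, 298, 40, 19) 265.0 12.9 306.7 
copper (135, 240, 27, 26) 240.5 149.7 255.5 
copper (433, 233, 23, 28) 432.5 443.8 245.8 
copper (153, 206, 16, 22) 247.0 160.9 215.7 
copper (208, 190, 18, 24) 295.5 216.4 201.1 
copper (19, 134, 60, 87) 376.5 46.6 179.6 
blue (598, 237, 42, 89) 1256.5 624.4 279.2 [[627, 237], [639, 253], [639, 325], [598, 270]]
blue (285, 219, 49, 37) 1248.5 309.9 236.8 [[295, 219], [333, 224], [326, 255], [285, 248]]
yellow (330, 225, 48, 38) 1348.0 354.3 243.7 [[338, 225], [377, 231], [373, 262], [330, 256]]
green (273, 251, 53, 47) 1728.0 299.2 273.7 [[284, 251], [325, 257], [316, 297], [273, 289]]
side [[10, 148, 86], [9, 158, 87], [11, 170, 81], [9, 161, 76], [2, 202, 164], [109, 164, 165], [25, 175, 187], [68, 151, 140]]
copper (234, 344, 30, 36) 605.0 247.8 358.4 
copper (410, 181, 20, 27) 272.5 418.0 191.3 
copper (405, 150, 17, 20) 144.5 411.9 157.1 
red (0, 279, 33, 46) 719.5 10.9 298.8 [[1, 279], [32, 296], [0, 324]]
red (233, 234, 65, 55) 1373.0 260.6 258.3 [[264, 234], [297, 253], [269, 288], [233, 266]]
blue (303, 225, 66, 52) 1682.5 337.7 248.9 [[329, 225], [368, 244], [345, 276], [303, 251]]
yellow (270, 253, 73, 61) 2334.0 305.5 282.5 [[301, 253], [342, 275], [312, 313], [270, 286]]
green (266, 207, 62, 44) 1377.5 296.5 228.3 [[292, 207], [327, 223], [302, 250], [266, 232]]
```

```bash
sed -i "s/(4,120,90),(13,230,255)/(4,95,40),(15,235,255)/; s/(0,200,60),(3,255,255)/(0,150,50),(3,255,255)/" h.py
python3 - <<'E'
from h import *
I={n:cv2.imread(f"pics/{n}0.png") for n in("scene","side")}; C={n:cal(n) for n in I}
def cen(n,col,near):
    best=min(comps(I[n],col,60),key=lambda c:np.hypot(*(np.array(near)-cv2.minEnclosingCircle(c)[0])))
    x,y,w,h=cv2.boundingRect(best); return (x+w/2-.5,y+h/2-.5),(w,h)
for k,a,b in (("cap",(163,217),(413,162)),("coup",(217,202),(420,195)),("tee",(152,254),(369,155)),("hex",(445,247),(250,362))):
    p,s1=cen("scene","copper",a);q,s2=cen("side","copper",b)
    print(k,p,s1,q,s2,tri([ray(C["scene"],p),ray(C["side"],q)]),onplane(C["scene"],p,.025),onplane(C["side"],q,.025))
for k,a,b in (("steel tee",(207,240),(370,181)),("steel c",(502,266),(182,411))):
    print(k,onplane(C["scene"],a,.025),onplane(C["side"],b,.025))
for k,a,b in (("red",(350,283),(265,260)),("blue",(311,238),(337,250)),("yellow",(355,245),(306,282)),("green",(300,275),(297,230))):
    for n,x in (("scene",a),("side",b)):
        c,s=cen(n,k,x); print(k,n,onplane(C[n],c,.018))
E
```

```text
cap (162.0, 216.5) (21, 24) (412.5, 161.5) (18, 24) [ 0.4563 -0.3775  0.0216] [ 0.4589 -0.3763  0.025 ] [ 0.4554 -0.3719  0.025 ]
coup (217.0, 201.0) (21, 25) (419.5, 194.0) (22, 29) [ 0.4017 -0.2562  0.0264] [ 0.4008 -0.2564  0.025 ] [ 0.4019 -0.2585  0.025 ]
tee (149.5, 252.5) (30, 28) (368.5, 150.5) (18, 26) [ 0.5719 -0.371   0.0259] [ 0.5693 -0.3734  0.025 ] [ 0.5725 -0.3692  0.025 ]
hex (444.0, 246.0) (25, 29) (249.0, 364.0) (33, 41) [0.5236 0.2775 0.0276] [0.5208 0.2777 0.025 ] [0.525  0.2772 0.025 ]
steel tee [ 0.5272 -0.2542  0.025 ] [ 0.5227 -0.2543  0.025 ]
steel c [0.5719 0.3944 0.025 ] [0.5748 0.3882 0.025 ]
red scene [0.6244 0.0608 0.018 ]
red side [0.6222 0.0656 0.018 ]
blue scene [ 0.5016 -0.025   0.018 ]
blue side [ 0.5053 -0.0204  0.018 ]
yellow scene [0.5166 0.0767 0.018 ]
yellow side [0.521  0.0813 0.018 ]
green scene [ 0.608  -0.0398  0.018 ]
green side [ 0.6083 -0.0429  0.018 ]
```

Request:
{"op": "move_arm", "data": {
  "jaw": [0,0,0,0,0,0,0,0,0,0],
  "dp": [
    [0.054,-0.0195,0],
    [0.054,-0.0195,0],
    [0.054,-0.0195,0],
    [0.054,-0.0195,0],
    [0.054,-0.0195,0],
    [0.054,-0.0195,0],
    [0,0,0],
    [0,0,0],
    [0,0,0],
    [0,0,0]
  ],
  "rotation": [
    [0,0,0],
    [0,0,0],
    [0,0,0],
    [0,0,0],
    [0,0,0],
    [0,0,0],
    [0,0,0.0465],
    [0,0,0.0465],
    [0,0,0.0465],
    [0,0,0.0465]
  ]
}}

```text
clock: 1.4
position: [0.4558, -0.3763, 0.2311]
tool_rot: [-3.141, 0.0, -0.162]
force: [0.4, -0.7, -0.1]
grip_width: 0.0855
```

```bash
cat >> h.py <<'E'
def goto(x,y,z,yaw=None):
    s=bot.observe(); p=s["position"]; r=s["tool_rot"]; ps=r[2]
    from scipy.spatial.transform import Rotation as R
    M=R.from_euler("xyz",r); d=M.inv().apply(np.array([x,y,z])-p)
    print("pos",p,"rpy",r,"tool mm",d*1e3,"units",d/.8)
    if yaw is not None: print("rotvec units",(M.inv()*R.from_euler("xyz",[np.pi,0,yaw])).as_rotvec()/np.pi)
E
python3 - <<'E'
from h import *
print(bot.observe()["qpos"]); goto(.4565,-.376,.231,-.157)
C=cal("wrist"); im=grab_frame("wrist"); cv2.imwrite("pics/w1.png",im)
for c in comps(im,"copper",200):
    x,y,w,h=cv2.boundingRect(c); m=(x+w/2-.5,y+h/2-.5); print((x,y,w,h),onplane(C,m,.025), onplane(C,m,.05))
E
```

```text
[ 0.5537  0.4683  0.0511  1.6956 -0.0279  0.9789 -1.1183]
pos [ 0.4558 -0.3763  0.2311] rpy [-3.1414  0.0004 -0.1624] tool mm [ 0.6194 -0.4285  0.1038] units [ 0.0008 -0.0005  0.0001]
rotvec units [-0.0001  0.0001 -0.0017]
(193, 255, 55, 57) [ 0.402  -0.2535  0.025 ] [ 0.4112 -0.2632  0.05  ]
(305, 189, 46, 49) [ 0.4576 -0.3769  0.025 ] [ 0.4629 -0.3777  0.05  ]
(266, 44, 63, 75) [ 0.58   -0.3694  0.025 ] [ 0.5765 -0.3708  0.05  ]
```

View pics/w1.png

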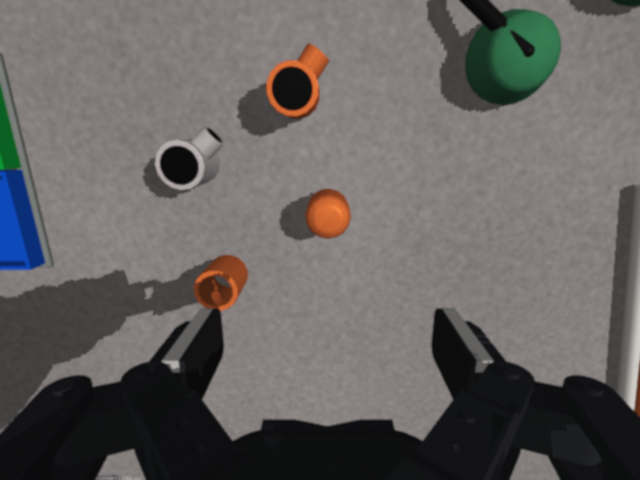

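Wrist view: cap at (328,214), copper tee top disc (293,89) with branch tip (313,57), steel tee (180,165), copper coupling mouth (215,291). Cap fix agrees across the views, so I'll grasp it.

Request:
{"op": "move_arm", "data": {
  "jaw": [0,0,0,0,0,255,255,255,255,255],
  "dp": [
    [0.0025,0,0.05],
    [0,0,0.07],
    [0,0,0.07],
    [0,0,0.06],
    [0,0,0.03],
    [0,0,0],
    [0,0,0],
    [0,0,0],
    [0,0,0],
    [0,0,0]
  ],
  "rotation": [
    [0,0,0],
    [0,0,0],
    [0,0,0],
    [0,0,0],
    [0,0,0],
    [0,0,0],
    [0,0,0],
    [0,0,0],
    [0,0,0],
    [0,0,0]
  ],
  "squeeze": 50
}}

```text
clock: 2.7
position: [0.4585, -0.3772, 0.009]
tool_rot: [3.141, -0.002, -0.157]
force: [-1.5, 1.4, 7.2]
grip_width: 0.0427
```

```bash
python3 - <<'E'
from h import *
goto(.6055,-.0388,.12,-.157)
E
```

```text
pos [ 0.4585 -0.3772  0.009 ] rpy [ 3.1408 -0.0019 -0.1571] tool mm [  92.4398 -357.1174 -111.1349] units [ 0.1155 -0.4464 -0.1389]
rotvec units [ 0.0003 -0.0006 -0.    ]
```

Request:
{"op": "move_arm", "data": {
  "jaw": [255,255,255,255,255,255,255,255,255,255],
  "dp": [
    [0,0,-0.03],
    [0,0,-0.055],
    [0,0,-0.055],
    [0.0165,-0.064,0],
    [0.0165,-0.064,0],
    [0.0165,-0.064,0],
    [0.0165,-0.064,0],
    [0.0165,-0.064,0],
    [0.0165,-0.064,0],
    [0.0165,-0.0624,0]
  ],
  "rotation": [
    [0,0,0],
    [0,0,0],
    [0,0,0],
    [0,0,0],
    [0,0,0],
    [0,0,0],
    [0,0,0],
    [0,0,0],
    [0,0,0],
    [0,0,0]
  ]
}}

```text
clock: 3.95
position: [0.6059, -0.0368, 0.1205]
tool_rot: [-3.141, -0.001, -0.157]
force: [0.9, -1.0, -2.6]
grip_width: 0.0428
```

```bash
python3 - <<'E'
from h import *
im=cv2.imread("pics/w1.png")
goto(.6055,-.0388,.020,-.157)
cv2.imwrite("pics/w2.png",grab_frame("wrist"))
E
```

```text
pos [ 0.6059 -0.0368  0.1205] rpy [-3.1413 -0.0015 -0.157 ] tool mm [ -0.257    2.0749 100.5461] units [-0.0003  0.0026  0.1257]
rotvec units [-0.0001 -0.0005  0.    ]
```

View pics/w2.png

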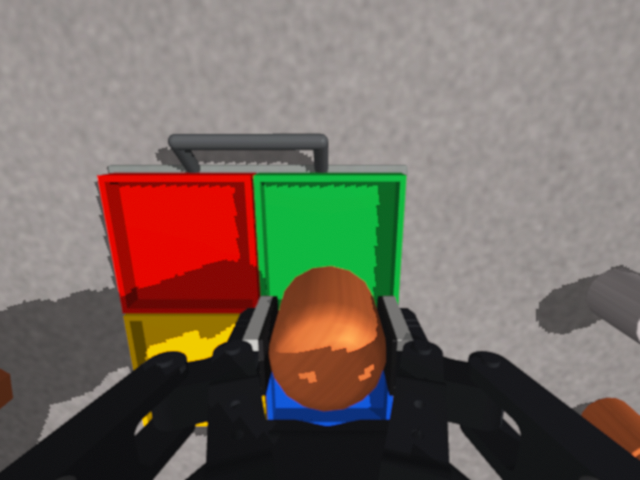

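Cap is held upright, over the green bin; rim corners are red outer (100,176), seam (254,175) and green outer (405,174), and the tray sides are parallel to the picture. I'll check the tray centre with them.

```bash
python3 - <<'E'
from h import *
C=cal("wrist")
A,B,D=[onplane(C,p,.026) for p in((100,176),(254,175),(405,174))]
print(A,B,D, np.linalg.norm(A-D))
u=(D-A)/np.linalg.norm(D-A); v=np.array([u[1],-u[0],0]); 
if v[0]>0: v=-v
m=(A+D)/2
for n,a,b in(("red",-51,50),("green",51,50),("yellow",-51,152),("blue",51,152)): print(n,m+u*a/1e3+v*b/1e3)
E
```

```text
[0.6804 0.1112 0.026 ] [0.6661 0.0114 0.026 ] [ 0.652  -0.0858  0.026 ] 0.19909209415976575
red [0.624  0.0703 0.026 ]
green [ 0.6095 -0.0307  0.026 ]
yellow [0.5231 0.0849 0.026 ]
blue [ 0.5085 -0.0161  0.026 ]
```

Request:
{"op": "move_arm", "data": {
  "jaw": [255,255,255,255,255,255,90,90,90,90],
  "dp": [
    [0.004,-0.0045,0],
    [0,0,0.045],
    [0,0,0.045],
    [0,0,0.025],
    [0,0,0.011],
    [0,0,0],
    [0,0,0],
    [0,0,0],
    [0,0,-0.02],
    [0,0,-0.06]
  ],
  "rotation": [
    [0,0,0],
    [0,0,0],
    [0,0,0],
    [0,0,0],
    [0,0,0],
    [0,0,0],
    [0,0,0],
    [0,0,0],
    [0,0,0],
    [0,0,0]
  ]
}}

```text
clock: 5.25
position: [0.6078, -0.0354, 0.0826]
tool_rot: [3.141, 0.003, -0.157]
force: [0.2, 0.4, 0.3]
grip_width: 0.0555
```

```bash
python3 - <<'E'
from h import *
s=bot.observe(); print(s['position'],s['force'],s['grip_width'])
cv2.imwrite("pics/w3.png",grab_frame("wrist"))
E
```

```text
[ 0.6078 -0.0354  0.0826] [0.2326 0.3505 0.2595] 0.05545233263699878
```

View pics/w3.png

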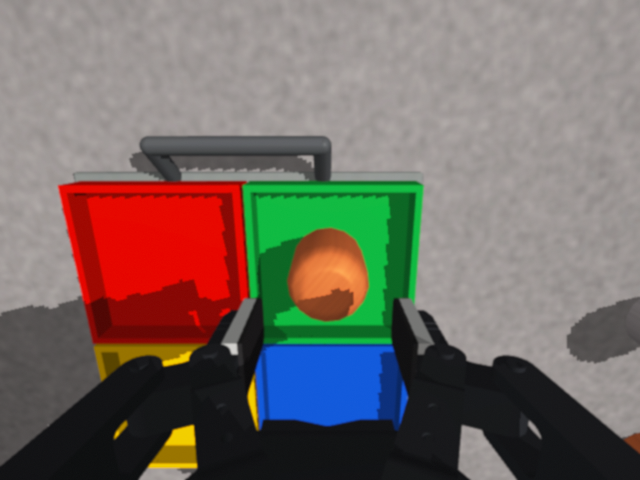

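Cap stands upright near the middle of the green bin (about (330,270)) and is released. Next I'll measure the tee and coupling from w1 (camera pose rebuilt from the fixed hand-eye offset).

```bash
python3 - <<'E'
from h import *
from scipy.spatial.transform import Rotation as R
def Tt(p,r):
    T=np.eye(4);T[:3,:3]=R.from_euler("xyz",r).as_matrix();T[:3,3]=p;return T
s=bot.observe();K,T=cal("wrist");X=np.linalg.inv(Tt(s["position"],s["tool_rot"]))@T
C=(K,Tt([.4558,-.3763,.2311],[-3.1414,.0004,-.1624])@X)
im=cv2.imread("pics/w1.png")
dark=cv2.inRange(im,(0,0,0),(45,45,45))
for c in cv2.findContours(dark,cv2.RETR_EXTERNAL,cv2.CHAIN_APPROX_NONE)[0]:
    a=cv2.contourArea(c)
    if 600<a<2500: print(a,cv2.minEnclosingCircle(c)[0],onplane(C,cv2.minEnclosingCircle(c)[0],.05))
t=onplane(C,(293,89),.05);e=onplane(C,(313,57),.040);print("tee",t,e,np.hypot(*(e-t)[:2]),np.arctan2(*(e-t)[1::-1]))
print("coup",onplane(C,(215.5,291),.05))
goto(t[0],t[1],.12)
E
```

```text
983.5 (178.5, 165.0) [ 0.5266 -0.2549  0.05  ]
1171.0 (291.5651550292969, 87.98534393310547) [ 0.572  -0.3653  0.05  ]
893.5 (496.0, 80.5) [ 0.5503 -0.5329  0.05  ]
704.5 (483.0, 12.5) [ 0.6013 -0.524   0.05  ]
tee [ 0.571  -0.3663  0.05  ] [ 0.5938 -0.3868  0.04  ] 0.030650887577662243 -0.7321498841594146
coup [ 0.4036 -0.2566  0.05  ]
pos [ 0.6112 -0.0358  0.0898] rpy [-3.1407 -0.0057 -0.1581] tool mm [ 12.4991 332.6707 -30.3944] units [ 0.0156  0.4158 -0.038 ]
```

Request:
{"op": "move_arm", "data": {
  "jaw": [0,0,0,0,0,0,0,0,0,0],
  "dp": [
    [0,0,-0.04],
    [0.0022,0.0594,0],
    [0.0022,0.0594,0],
    [0.0022,0.0594,0],
    [0.0022,0.0594,0],
    [0.0022,0.0594,0],
    [0.0022,0.0594,0],
    [0.0022,0.0594,0],
    [0,0,0],
    [0,0,0]
  ],
  "rotation": [
    [0,0,0],
    [0,0,0],
    [0,0,0],
    [0,0,0],
    [0,0,0],
    [0,0,0],
    [0,0,0],
    [0,0,0],
    [0,0,0.0455],
    [0,0,0.0455]
  ]
}}

```text
clock: 6.55
position: [0.5687, -0.3668, 0.1156]
tool_rot: [-3.141, -0.001, -0.449]
force: [0.2, -0.2, -0.4]
grip_width: 0.0853
```

Request:
{"op": "move_arm", "data": {
  "jaw": [0,0,0],
  "dp": [
    [0,0,0],
    [0,0,0],
    [0,0,0]
  ],
  "rotation": [
    [0,0,0.0455],
    [0,0,0.0455],
    [0,0,0]
  ]
}}

```text
clock: 6.92
position: [0.5692, -0.3659, 0.1155]
tool_rot: [-3.142, -0.001, -0.728]
force: [-0.0, 0.2, 0.1]
grip_width: 0.0854
```

```bash
python3 - <<'E'
from h import *
goto(.5715,-.366,.010,-.73)
cv2.imwrite("pics/w4.png",grab_frame("wrist"))
E
```

```text
pos [ 0.5692 -0.3659  0.1155] rpy [-3.1416 -0.0009 -0.7283] tool mm [  1.7139  -1.4476 105.514 ] units [ 0.0021 -0.0018  0.1319]
rotvec units [-0.     -0.0003  0.0005]
```

View pics/w4.png

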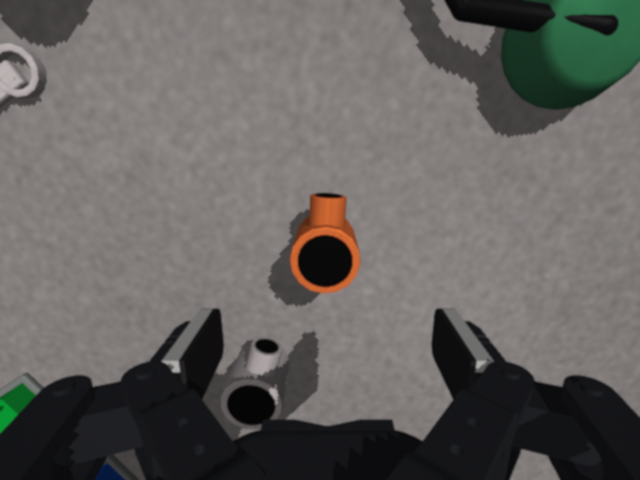

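Tee at (326,260), branch straight up the picture (along tool +x), centred between the jaws: good to grasp.

Request:
{"op": "move_arm", "data": {
  "jaw": [0,0,0,255,255,255,255,255,255,255],
  "dp": [
    [0.002,-0.002,0.05],
    [0,0,0.055],
    [0,0,0.027],
    [0,0,0],
    [0,0,0],
    [0,0,0],
    [0,0,0],
    [0,0,0],
    [0,0,-0.05],
    [0,0,-0.08]
  ],
  "rotation": [
    [0,0,0],
    [0,0,0],
    [0,0,0],
    [0,0,0],
    [0,0,0],
    [0,0,0],
    [0,0,0],
    [0,0,0],
    [0,0,0],
    [0,0,0]
  ]
}}

```text
clock: 8.22
position: [0.5704, -0.3653, 0.1122]
tool_rot: [3.141, 0.002, -0.729]
force: [0.9, 0.1, -2.6]
grip_width: 0.043
```

```bash
python3 - <<'E'
from h import *
goto(.5075,-.018,.021,-.73)
E
```

```text
pos [ 0.5704 -0.3653  0.1122] rpy [ 3.1411  0.0021 -0.7289] tool mm [-278.0612 -217.1951   91.6979] units [-0.3476 -0.2715  0.1146]
rotvec units [0.0002 0.0007 0.0003]
```

Request:
{"op": "move_arm", "data": {
  "jaw": [255,255,255,255,255,255,255,255,255,255],
  "dp": [
    [-0.0497,-0.0388,-0.005],
    [-0.0497,-0.0388,0],
    [-0.0497,-0.0388,0],
    [-0.0497,-0.0388,0],
    [-0.0497,-0.0388,0],
    [-0.0497,-0.0388,0],
    [-0.0497,-0.0388,0],
    [0,0,0],
    [0,0,0],
    [0,0,0]
  ],
  "rotation": [
    [0,0,0],
    [0,0,0],
    [0,0,0],
    [0,0,0],
    [0,0,0],
    [0,0,0],
    [0,0,0],
    [0,0,-0.0455],
    [0,0,-0.0455],
    [0,0,-0.0455]
  ]
}}

```text
clock: 9.48
position: [0.5089, -0.0182, 0.1166]
tool_rot: [-3.141, -0.002, -0.295]
force: [0.0, -0.2, -4.0]
grip_width: 0.0427
```

Request:
{"op": "move_arm", "data": {
  "jaw": [255,255],
  "dp": [
    [0,0,0],
    [0,0,0]
  ],
  "rotation": [
    [0,0,-0.0455],
    [0,0,0]
  ]
}}

```text
clock: 9.72
position: [0.5088, -0.0185, 0.1163]
tool_rot: [-3.141, -0.001, -0.158]
force: [0.0, 0.2, -3.0]
grip_width: 0.0431
```

```bash
python3 - <<'E'
from h import *
goto(.5075,-.018,.0205,-.157)
E
```

```text
pos [ 0.5088 -0.0185  0.1163] rpy [-3.141  -0.0015 -0.1584] tool mm [-1.4929 -0.2844 95.8464] units [-0.0019 -0.0004  0.1198]
rotvec units [-0.0002 -0.0005 -0.0005]
```

Request:
{"op": "move_arm", "data": {
  "jaw": [255,255,255,255,255,90,90,90,90,90],
  "dp": [
    [-0.002,0,0.045],
    [0,0,0.045],
    [0,0,0.02],
    [0,0,0.01],
    [0,0,0],
    [0,0,0],
    [0,0,0],
    [0,0,0],
    [0,0,-0.04],
    [0,0,-0.07]
  ],
  "rotation": [
    [0,0,0],
    [0,0,0],
    [0,0,0],
    [0,0,0],
    [0,0,0],
    [0,0,0],
    [0,0,0],
    [0,0,0],
    [0,0,0],
    [0,0,0]
  ]
}}

```text
clock: 10.98
position: [0.5058, -0.0181, 0.1074]
tool_rot: [3.141, 0.003, -0.158]
force: [1.1, -0.9, 0.9]
grip_width: 0.0552
```

```bash
python3 - <<'E'
from h import *
goto(.4036,-.2566,.13)
cv2.imwrite("pics/w5.png",grab_frame("wrist"))
E
```

```text
pos [ 0.5058 -0.0181  0.1074] rpy [ 3.1409  0.0031 -0.1576] tool mm [-63.5846 251.5973 -22.2641] units [-0.0795  0.3145 -0.0278]
```

View pics/w5.png

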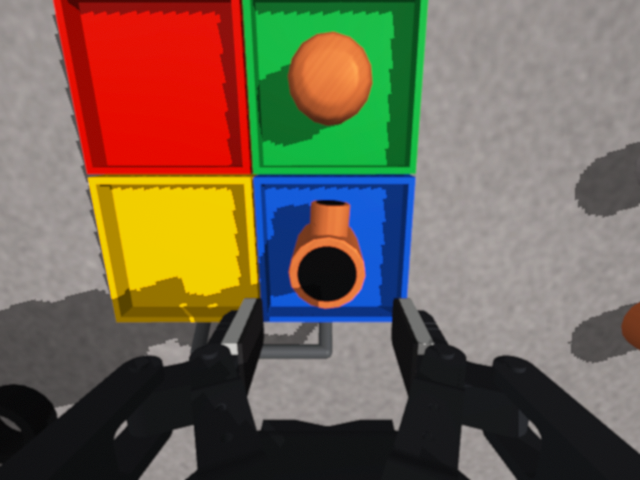

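Tee stands in the blue bin near its middle ((327,270) at its top), cap still fine. Going to the coupling.

Request:
{"op": "move_arm", "data": {
  "jaw": [0,0,0,0,0,0,0,0],
  "dp": [
    [0,0,-0.03],
    [-0.0133,0.0525,0],
    [-0.0133,0.0525,0],
    [-0.0133,0.0525,0],
    [-0.0133,0.0525,0],
    [-0.0133,0.0525,0],
    [-0.0133,0.0525,0],
    [0,0,0]
  ],
  "rotation": [
    [0,0,0],
    [0,0,0],
    [0,0,0],
    [0,0,0],
    [0,0,0],
    [0,0,0],
    [0,0,0],
    [0,0,0]
  ]
}}

```text
clock: 12.02
position: [0.4027, -0.2597, 0.1316]
tool_rot: [3.141, -0.0, -0.163]
force: [0.9, 0.4, -0.3]
grip_width: 0.0854
```

```bash
python3 - <<'E'
from h import *
C=cal("wrist"); im=grab_frame("wrist"); cv2.imwrite("pics/w6.png",im)
for c in comps(im,"copper",200):
    x,y,w,h=cv2.boundingRect(c); m=(x+w/2-.5,y+h/2-.5); print((x,y,w,h),onplane(C,m,.025), onplane(C,(m[0],y+h-w/2),.05))
goto(.403,-.256,.010,-.157)
E
```

```text
(288, 209, 67, 76) [ 0.4018 -0.2551  0.025 ] [ 0.406  -0.2562  0.05  ]
pos [ 0.4037 -0.258   0.1315] rpy [ 3.1414 -0.0002 -0.1604] tool mm [ -0.9931  -1.8756 121.5249] units [-0.0012 -0.0023  0.1519]
rotvec units [ 0.0001 -0.0001 -0.0011]
```

View pics/w6.png

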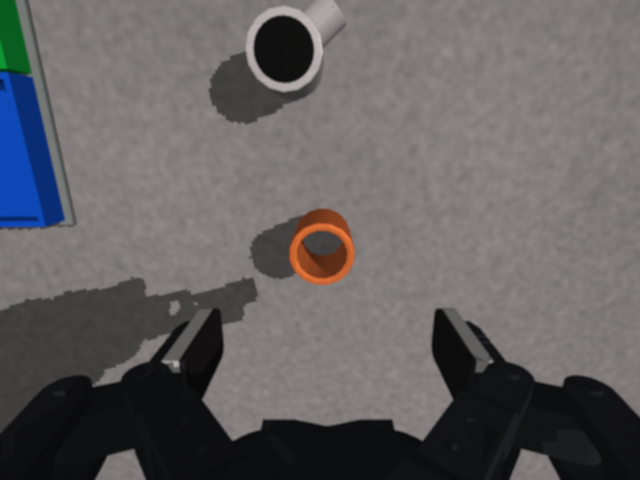

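Coupling at (322,247), centred between the jaws and standing clear of the steel tee at (285,48). Grasping.

Request:
{"op": "move_arm", "data": {
  "jaw": [0,0,0,255,255,255,255,255,255,255],
  "dp": [
    [-0.0005,-0.0025,0.06],
    [0,0,0.06],
    [0,0,0.032],
    [0,0,0],
    [0,0,0],
    [0,0,0],
    [0,0,0],
    [0,0,0],
    [0,0,-0.05],
    [0,0,-0.08]
  ],
  "rotation": [
    [0,0,0],
    [0,0,0],
    [0,0,0],
    [0,0,0],
    [0,0,0],
    [0,0,0],
    [0,0,0],
    [0,0,0],
    [0,0,0],
    [0,0,0]
  ]
}}

```text
clock: 13.32
position: [0.4037, -0.2544, 0.1137]
tool_rot: [-3.141, 0.001, -0.157]
force: [1.0, 0.2, -0.9]
grip_width: 0.0435
```

```bash
python3 - <<'E'
from h import *
goto(.6235,.067,.0205,-.157)
E
```

```text
pos [ 0.4037 -0.2544  0.1137] rpy [-3.1411  0.0013 -0.1573] tool mm [ 166.8645 -351.8702   93.1226] units [ 0.2086 -0.4398  0.1164]
rotvec units [-0.0002  0.0004 -0.0001]
```

Request:
{"op": "move_arm", "data": {
  "jaw": [255,255,255,255,255,255,255,255,255,255],
  "dp": [
    [0,0,-0.01],
    [0.0261,-0.055,0],
    [0.0261,-0.055,0],
    [0.0261,-0.055,0],
    [0.0261,-0.055,0],
    [0.0261,-0.055,0],
    [0.0261,-0.055,0],
    [0.0261,-0.055,0],
    [0.0261,-0.055,0],
    [0,0,0]
  ],
  "rotation": [
    [0,0,0],
    [0,0,0],
    [0,0,0],
    [0,0,0],
    [0,0,0],
    [0,0,0],
    [0,0,0],
    [0,0,0],
    [0,0,0],
    [0,0,0]
  ]
}}

```text
clock: 14.58
position: [0.6252, 0.0709, 0.1199]
tool_rot: [-3.14, -0.0, -0.153]
force: [-0.6, -0.2, -2.9]
grip_width: 0.0431
```

```bash
python3 - <<'E'
from h import *
goto(.6235,.067,.0205,-.157)
E
```

```text
pos [0.6252 0.0709 0.1199] rpy [-3.1398 -0.0001 -0.1527] tool mm [-1.0646  4.3317 99.3985] units [-0.0013  0.0054  0.1242]
rotvec units [-0.0006 -0.      0.0014]
```

Request:
{"op": "move_arm", "data": {
  "jaw": [255,255,255,255,255,90,90,90,90,90],
  "dp": [
    [-0.001,0.002,0.045],
    [0,0,0.045],
    [0,0,0.024],
    [0,0,0.011],
    [0,0,0],
    [0,0,0],
    [0,0,0],
    [0,0,0],
    [0,0,-0.04],
    [0,0,-0.07]
  ],
  "rotation": [
    [0,0,0],
    [0,0,0],
    [0,0,0],
    [0,0,0],
    [0,0,0],
    [0,0,0],
    [0,0,0],
    [0,0,0],
    [0,0,0],
    [0,0,0]
  ]
}}

```text
clock: 15.82
position: [0.6222, 0.0649, 0.1079]
tool_rot: [3.141, 0.003, -0.157]
force: [1.2, 0.4, 1.0]
grip_width: 0.0557
```

```bash
python3 - <<'E'
from h import *
goto(.5225,.277,.13)
cv2.imwrite("pics/w7.png",grab_frame("wrist"))
E
```

```text
pos [0.6222 0.0649 0.1079] rpy [ 3.1405  0.0031 -0.1575] tool mm [-131.8193 -193.7917  -21.9058] units [-0.1648 -0.2422 -0.0274]
```

View pics/w7.png

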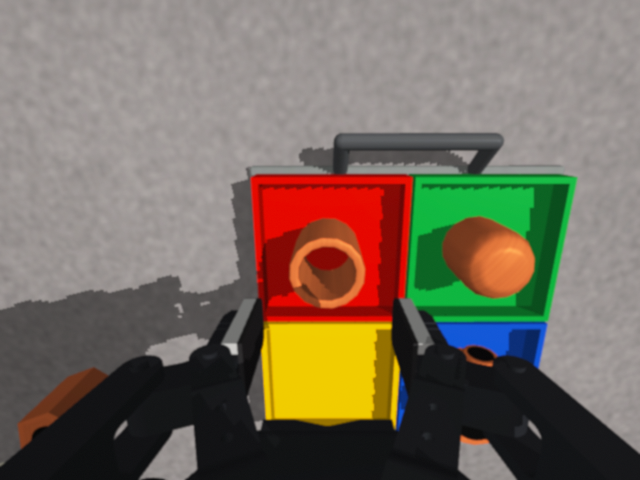

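Coupling stands upright in the red bin, about centred ((327,262)). Going to the hex.

Request:
{"op": "move_arm", "data": {
  "jaw": [0,0,0,0,0,0,0,0],
  "dp": [
    [0,0,-0.03],
    [-0.0275,-0.0404,0],
    [-0.0275,-0.0404,0],
    [-0.0275,-0.0404,0],
    [-0.0275,-0.0404,0],
    [-0.0275,-0.0404,0],
    [-0.0275,-0.0404,0],
    [0,0,0]
  ],
  "rotation": [
    [0,0,0],
    [0,0,0],
    [0,0,0],
    [0,0,0],
    [0,0,0],
    [0,0,0],
    [0,0,0],
    [0,0,0]
  ]
}}

```text
clock: 16.88
position: [0.5218, 0.2805, 0.1324]
tool_rot: [-3.14, 0.001, -0.153]
force: [0.5, -1.4, -0.4]
grip_width: 0.0855
```

```bash
python3 - <<'E'
from h import *
C=cal("wrist"); im=grab_frame("wrist"); cv2.imwrite("pics/w8.png",im)
goto(.5225,.277,.13)
for c in comps(im,"copper",200):
    x,y,w,h=cv2.boundingRect(c); m=(x+w/2-.5,y+h/2-.5); print((x,y,w,h),onplane(C,m,.025))
dark=cv2.inRange(im,(0,0,0),(45,45,45))
for c in cv2.findContours(dark,cv2.RETR_EXTERNAL,cv2.CHAIN_APPROX_NONE)[0]:
    a=cv2.contourArea(c)
    if 600<a<6000: print(a,cv2.minEnclosingCircle(c)[0],onplane(C,cv2.minEnclosingCircle(c)[0],.05))
E
```

```text
pos [0.5229 0.2784 0.1324] rpy [-3.1412 -0.     -0.1553] tool mm [-0.1338  1.4732  2.4259] units [-0.0002  0.0018  0.003 ]
(296, 201, 73, 85) [0.522  0.2771 0.025 ]
(594, 4, 46, 78) [0.6234 0.0838 0.025 ]
4100.5 (371.704833984375, 371.8493957519531) [0.4273 0.2621 0.05  ]
1009.0 (332.3157958984375, 250.1368408203125) [0.5246 0.2768 0.05  ]
```

View pics/w8.png

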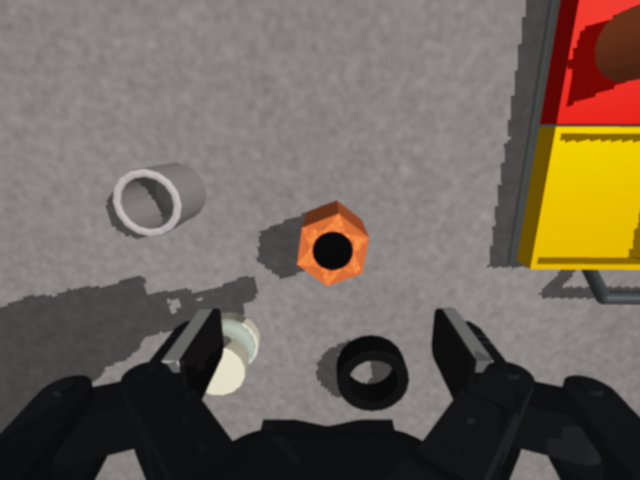

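Hex top centred at (332,250) with a corner pointing roughly downward; the black ring and the white knob are below it in the picture, the steel coupling at (147,200). Zooming for the flats.

```bash
python3 - <<'E'
from h import *
im=cv2.imread("pics/w8.png")[190:300,285:385]
cv2.imwrite("pics/w8z.png",cv2.resize(cv2.convertScaleAbs(im,alpha=1.3),None,fx=5,fy=5,interpolation=cv2.INTER_CUBIC))
E
```

```text
(no output)
```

View pics/w8z.png

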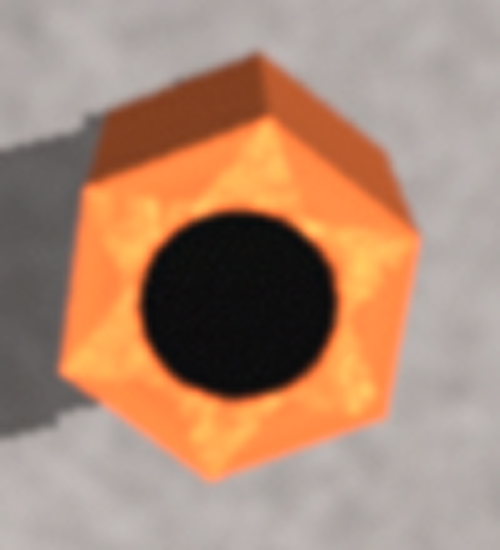

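Top corners in the zoom: (88,185), (268,115), (418,235), (388,415), (212,480), (62,375).

```bash
python3 - <<'E'
from h import *
C=cal("wrist")
V=[onplane(C,(285+(a+.5)/5-.5,190+(b+.5)/5-.5),.05)[:2] for a,b in((88,185),(268,115),(418,235),(388,415),(212,480),(62,375))]
V=np.array(V);c=V.mean(0);print(c,np.hypot(*(V-c).T))
a=np.degrees(np.arctan2(*(V-c).T[::-1]));print(a%60)
goto(c[0],c[1],.010)
E
```

```text
[0.5255 0.2745] [0.0253 0.0255 0.025  0.0254 0.0254 0.0256]
[41.6895 43.1247 43.182  43.0392 42.9654 44.044 ]
pos [0.5229 0.2784 0.1324] rpy [-3.1412 -0.     -0.1553] tool mm [  3.1913   3.5082 122.4253] units [0.004  0.0044 0.153 ]
```

Request:
{"op": "move_arm", "data": {
  "jaw": [0,0,0,0,255,255,255,255,255,255],
  "dp": [
    [0.0037,0.0035,0],
    [0,0,0.06],
    [0,0,0.06],
    [0,0,0.033],
    [0,0,0],
    [0,0,0],
    [0,0,0],
    [0,0,0],
    [0,0,0],
    [0,0,-0.04]
  ],
  "rotation": [
    [0,0,0.045],
    [0,0,0],
    [0,0,0],
    [0,0,0],
    [0,0,0],
    [0,0,0],
    [0,0,0],
    [0,0,0],
    [0,0,0],
    [0,0,0]
  ]
}}

```text
clock: 18.18
position: [0.5251, 0.2735, 0.0416]
tool_rot: [3.14, 0.001, -0.299]
force: [0.1, -0.5, -1.9]
grip_width: 0.0437
```

```bash
python3 - <<'E'
from h import *
goto(.5225,.0815,.12,-.157)
E
```

```text
pos [0.5251 0.2735 0.0416] rpy [ 3.1399  0.0015 -0.2989] tool mm [ 53.958  184.3777 -78.1335] units [ 0.0674  0.2305 -0.0977]
rotvec units [ 0.0005  0.0005 -0.0452]
```

Request:
{"op": "move_arm", "data": {
  "jaw": [255,255,255,255,255,255,255,255,255],
  "dp": [
    [0,0,-0.05],
    [0,0,-0.05],
    [0.0135,0.0461,0],
    [0.0135,0.0461,0],
    [0.0135,0.0461,0],
    [0.0135,0.0461,0],
    [0.0135,0.0461,0],
    [0,0,0],
    [0,0,0]
  ],
  "rotation": [
    [0,0,0],
    [0,0,0],
    [0,0,0],
    [0,0,0],
    [0,0,0],
    [0,0,0],
    [0,0,0],
    [0,0,-0.045],
    [0,0,0]
  ]
}}

```text
clock: 19.3
position: [0.5234, 0.0817, 0.1226]
tool_rot: [-3.141, -0.001, -0.159]
force: [0.5, 0.1, -2.7]
grip_width: 0.0432
```

```bash
python3 - <<'E'
from h import *
goto(.5225,.0815,.0205,-.157)
E
```

```text
pos [0.5234 0.0817 0.1226] rpy [-3.1408 -0.0008 -0.1588] tool mm [ -0.9162   0.3809 102.1464] units [-0.0011  0.0005  0.1277]
rotvec units [-0.0002 -0.0003 -0.0006]
```

Request:
{"op": "move_arm", "data": {
  "jaw": [255,255,255,255,255,90,90,90,90,90],
  "dp": [
    [-0.001,0,0.045],
    [0,0,0.045],
    [0,0,0.026],
    [0,0,0.011],
    [0,0,0],
    [0,0,0],
    [0,0,0],
    [0,0,0],
    [0,0,-0.04],
    [0,0,-0.07]
  ],
  "rotation": [
    [0,0,0],
    [0,0,0],
    [0,0,0],
    [0,0,0],
    [0,0,0],
    [0,0,0],
    [0,0,0],
    [0,0,0],
    [0,0,0],
    [0,0,0]
  ]
}}

```text
clock: 20.55
position: [0.5214, 0.0818, 0.1082]
tool_rot: [3.14, 0.003, -0.158]
force: [-0.1, 0.9, 1.9]
grip_width: 0.0556
```

Request:
{"op": "move_arm", "data": {
  "jaw": [90,90,90,90,90,90],
  "dp": [
    [0,0,-0.07],
    [0,0,-0.07],
    [-0.04,0,-0.05],
    [-0.04,0,0],
    [0,0,0],
    [0,0,0]
  ],
  "rotation": [
    [0,0,0],
    [0,0,0],
    [0,0,0],
    [0,0,0],
    [0,0,0],
    [0,0,0]
  ]
}}

```text
clock: 21.3
position: [0.4595, 0.0921, 0.2605]
tool_rot: [-3.141, -0.0, -0.158]
force: [-0.2, 0.5, -0.4]
grip_width: 0.055
```

```bash
python3 - <<'E'
from h import *
s=bot.observe(); print(s['clock'],s['position'],s['force'])
cv2.imwrite("pics/w9.png",grab_frame("wrist")); im=grab_frame("scene"); cv2.imwrite("pics/scene9.png",im)
a=cv2.imread("pics/scene0.png")
for x,y in ((206,240),(502,266)):  # steel parts: did the picture change?
    A=a[y-25:y+25,x-22:x+22]
    r=cv2.matchTemplate(im[y-45:y+45,x-42:x+42],A,cv2.TM_CCOEFF_NORMED); print(cv2.minMaxLoc(r)[1::2])
b=im[200:320,250:400]; cv2.imwrite("pics/scene9z.png",cv2.resize(b,None,fx=5,fy=5,interpolation=cv2.INTER_CUBIC))
E
```

```text
21.3 [0.4595 0.0921 0.2605] [-0.1816  0.4635 -0.379 ]
(0.975479006767273, (20, 20))
(0.9915233850479126, (20, 20))
```

View pics/w9.png

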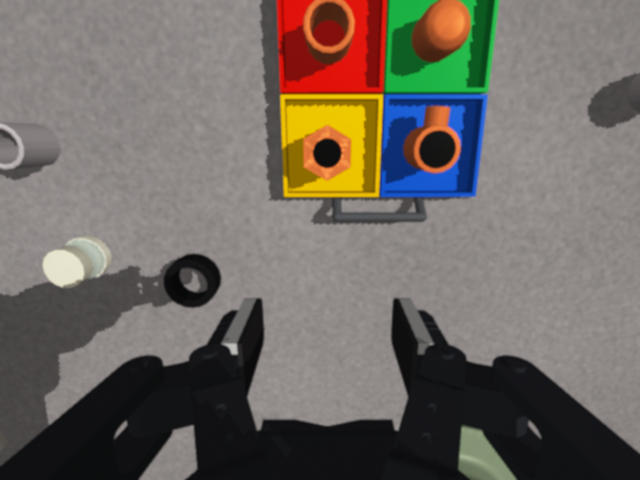

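View pics/scene9z.png

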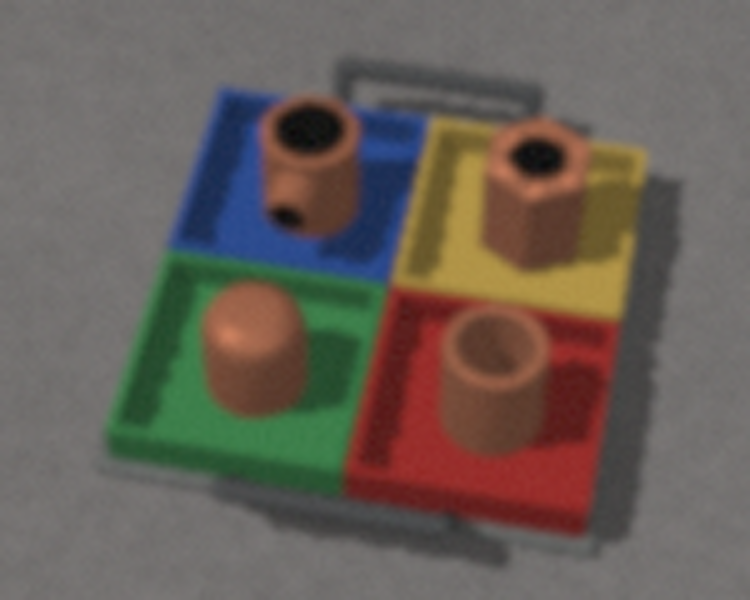

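All four fittings stand upright and well inside their bins: tee in blue, hex in yellow, cap in green, coupling in red. The steel parts have not moved a pixel in the scene view, and the gripper is clear of everything. Handing in.

```bash
python3 -c "
from workcell import workorder; print(workorder.job_done())"
```

```text
the job is handed in; nothing more can be done
None
```

I put each copper fitting in its bin: the coupling in red, the tee in blue, the hex union in yellow and the cap in green. Each was set down on the bin floor and let go. I handed the job in at 21.3 s of the 102 s allowed.

**Last checks:** The final wrist and scene pictures show all four standing upright and well inside their bins. I judged this by eye and did not re-measure their positions after placing. Both steel look-alikes match their first scene picture with no pixel shift, and the gripper was up and clear of everything (external force about 0.6 N).

**Disagreement:** The tray position from the fixed cameras differed from the wrist camera's by about 3 to 8 mm. I aimed between the two, which is well within the 30 mm tolerance.

No check failed. The hand-in gave no verdict.

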